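# Set the grinding gap of a bench disc mill by clicks

## Robot

A 6-joint arm with a two-finger parallel gripper is mounted at the origin on the work surface. World frame = base frame: x ahead of the robot, y to its left, z up, the work surface at z = 0. Lengths are in m, angles in degrees, forces in N, time in s.
With the tool pointing down it reaches from about 0.375 to 0.9 m from the base axis. Payload 3.1 kg.
Tool frame: the origin (TCP) lies at the very end of the fingers, on their centre line; the grasp point (between the pads) lies 19 mm behind it; z points along the fingers, y is the line along which they close (so a half turn about z gives the same grasp; the last joint's range is limited). The gripper opens to 87 mm and grips with 3 to 60 N. Pads are 19 mm wide; open, the fingers measure 117 mm over their backs; the gripper's body (75 mm by 190 mm) begins 51 mm behind the grasp point.
Start: joints at [-82.363, 30.224, 82.088, -0, 67.689, -10.227], TCP at [0.192, -0.595, 0.223] pointing down, gripper open.
Joint ranges: [-176.69, 176.69], [-43.24, 126.21], [12.49, 139.97], [-82, 262], [0, 151.66], [-163.58, 163.58]. Speed limits (degrees/s): [159.86, 159.86, 180, 180, 180, 180].

## Interface

Orientations are given as a 3x3 rotation matrix whose columns are the frame's x, y, z axes.
In Python, from rig import bot gives the robot as it stands.
- The arm moves only by the tool move_arm, never from a script. Its argument "increments" is a list of rows, each an object with "xyz": the shift along the tool's x, y, z in mm, a list of three; "roll": the turn about the tool's z in rad; "grip": the opening in per cent of the stroke, from 0 (shut) to 100 (fully open). A call has 1 to 5 rows; each row shifts and turns the commanded pose from where the row before left it, along the tool's axes as they then stand; what a row does not reach is not made up. A row lasts 1/12 s, in which the tool goes at most 41.7 mm and 7.16 degrees, less where a joint would pass 70% of its speed; a pose out of reach is approached as far as the arm can. A call is refused whole if a number of a shift passes 41.7 or a number of a turn 0.125, either way. A call with a gripper value outside its range is refused whole. The fingers move at their own pace and stop on an object; the grip force is fixed at half the most. Time passes only in rows, so rows that do not move let the fingers close. It gives the time, the measured TCP pose, the force, the opening and the grip force at its end, in the units of the state.
- bot.read_state(): the state, without advancing time (a new reading comes with each control period).
- bot.capture(name): name is "side" or "top" or "wrist"; returns (picture, depth): 420x560x3 uint8, red, green, blue; 420x560 float32, m along the optical axis (not along the pixel's ray), 0 where there is no reading.
- bot.camera_model(name): a dict with "intrinsics" (3x3 intrinsics, pixels), "rvec" (rotation vector, rad) and "tvec" (3), from world to camera coordinates, as OpenCV has them; the wrist camera has in their place "tool_from_camera" (4x4, takes a point from camera to tool coordinates, whose origin is the TCP and whose axes are the flange's). Camera axes: x right, y down, z forward; pixel columns grow to the right and rows downward; lengths in m; the calibration is good to about 2 mm. The wrist camera is an equidistant fisheye: a pixel r from the principal point sees the ray r / f radians off the axis. A picture is of the moment at which its call begins: read the wrist's pose just before it. camera_model takes no time and is no camera call.
- bot.hand_in(): hands the job in; it is judged then, once.
Trained networks look in the newest picture that a camera, given by its name, has taken for a name from the list of things; names that differ only in an ending like _2 or _b are one class to them, and where a whole thing is asked for, a point or a joint stands for the part that bears it (a point fixed in the world has none). Each returns a list of dicts, best first, with "conf" (0 to 1); they miss things now and then, are a little off and sometimes report something else, mostly with a low value. They report only what shows in the picture. A call takes as long as a camera call.
- bot.spot_in(label, camera): "at" ([x, y, z] in m, in the coordinates of the camera as it stood for that picture, good to about 4 mm: the middle of the surface that is visible of it).
- bot.trace(label, camera): "mask" (420x560 bool, what is visible of it).
The state is a dict: "time_s": time; "joint_positions": joint angles; "qvel": joint speeds; "tau": joint torques, N m; "position": TCP position; "tcp_rot": TCP orientation; "force": force on the tool from outside, world axes, zero at the start; "moment": the same for the moment, N m; "opening": opening from 0.0 (shut) to 1.0 (fully open); "grasp_force": force on a finger pad.
Only numpy, scipy, OpenCV 4.12 (cv2) and the standard library are available. Lean on these libraries where they do the work, as an engineer would, in place of code of your own. Each camera call takes 0.05 s, during which the arm holds its last target. There are 200 camera calls.

## Task

Set up the bench disc mill for the next batch: turn its gap dial clockwise until the grinding discs just touch, feeling for it gently and not forcing them, then back it off exactly five clicks and leave it sitting in that fifth click. Then push the lock button fully in so the dial is locked, let go, and leave everything else on the bench where it is.

Things in the scene. Friction and masses are not known exactly. Their poses are not given: they have to be found in the camera images.
- mill: Bench disc mill, 251 mm tall: cream motor housing, on it a round steel grinding chamber 150 mm across, its flat top 185 mm above the bench, gap dial upright in the middle of that top. Origin on the bench below the dial's axis; -x points to the mill's front (lock button, chute with a steel cup under it), z up. Feed hopper at the back: rim 240 mm above the bench, beginning 88 mm from the dial's axis.
- dial_centre (a point): Point on the axis of the gap dial, half-way up its grip, 235 mm above the bench (frame as the mill's, does not turn with the dial). The dial is a black fluted round knob with an upright axis, 48 mm across, 38 mm tall (its top 16 mm above this point, its foot 22 mm below), on a skirt 60 mm across and 8 mm thick, on a fixed neck 72 mm across and 20 mm tall.
- gap_dial: The dial itself, turning with the knob. Origin on the axis, 30 mm below dial_centre; the white line on its top is its +x. Clockwise seen from above closes the gap. It clicks 20 times a turn (every 18 degrees): a spring pawl draws it into each click, and turning out of one takes about 0.1 N m, which drops off and reverses half-way to the next. Where touch lies is not marked.
- zero_stop: Hidden stop under the dial, 16 mm from its axis (origin on the axis, 40 mm below dial_centre): the dial meets it when the discs touch; from there the torque climbs steadily, 0.07 N m a degree. It lies 7.2 degrees past the last click: backing off, the first click comes after 7.2 degrees (let go, the dial springs back into it), the rest every 18. Over 25 N on it (0.4 N m) harms the discs.
- disc_gap (a joint): Gap between the grinding discs, hidden in the chamber, in m: 0 at touch, 0.00002 in the first click back from touch and 0.00005 more in each further one (the dial's thread gives 1 mm a turn), so 0.00022 in the fifth. The reading is far coarser than a click. At the start the dial sits in the third to sixth click from touch.
- lock (a joint): Travel of the lock button in m: 0 drawn out, 0.010 fully in (hard end). It slides with about 2.5 N of friction, has no spring and stays where it is left. Its tongue passes between two index pins under the dial only when the dial sits in a click. At the start it is drawn out to within 2 mm.
- lock_face (a point): Centre of the outer flat face of the lock button: a plain steel disc 20 mm across, 6 mm thick, upright on a level plunger at the mill's front. Drawn out, this face is 92 mm from the dial's axis and 40 mm below dial_centre. It is pushed level along this frame's +x (the mill's +x, towards the dial). The space in front of it is free from above down to the chute, 40 mm lower.
- cup: Steel receiving cup, 68 mm across, 62 mm tall, on the bench under the mill's chute; origin at the centre of its underside. Leave alone.
- brush: Wooden cleaning brush, 150 mm long, on the bench at the mill's left. Leave alone.
- spatula: Steel spatula, 170 mm long, on the bench at the mill's right. Leave alone.
- mortar: White porcelain mortar, 110 mm across, 65 mm tall, on the left of the bench. Leave alone.
- amber1: Amber glass bottle, 60 mm across, 120 mm tall, on the right of the bench. Leave alone.
- amber2: Smaller amber bottle, 48 mm across, 90 mm tall, on the right of the bench. Leave alone.
- jar: White ointment jar, 76 mm across, 70 mm tall, on the left of the bench. Leave alone.
- weigh_dish: White weighing dish, 90 mm across, 18 mm tall, on the right of the bench. Leave alone.

How it is judged:
By the outcome, as a careful person would: the job done as asked, in the order asked, and still so for the second after the job is handed in, with the robot touching nothing.
It also fails if it takes over 72 s, if anything falls off the work surface, if the arm or the gripper's body presses on something with over 40 N, if the wrist force passes 120 N, or if a joint passes its speed limit or range.

## Working session

There is one attempt and no reset: what is moved stays moved. The work goes in short steps, Python scripts to look and compute and a tool call to move; the robot and the scene stay as the last step left them, time stands still between calls to the robot, and variables do not carry over. Pictures are saved under pics/ and viewed, at most 10 in all, crops included, and the job is handed in when it is done.

Besides the shell and the picture viewer there is one more tool, called after ">>>" as name(argument=value, ...) on one line, values as JSON. move_arm: Moves the arm, as the interface text tells. Its arguments: {"type":"object","properties":{"increments":{"type":"array"}},"required":["increments"]}

```bash
ls; mkdir -p pics; cat > h.py <<'E'
from rig import bot
import numpy as np, cv2
def T(cam):
    m=bot.camera_model(cam)
    if cam=='wrist':
        s=bot.read_state(); A=np.eye(4);A[:3,:3]=s['tcp_rot'];A[:3,3]=s['position'];return A@np.array(m['tool_from_camera'])
    A=np.eye(4);A[:3,:3]=cv2.Rodrigues(np.array(m['rvec'],float))[0];A[:3,3]=np.ravel(m['tvec']);return np.linalg.inv(A)
def spot(l,cam,M):
    return [(round(d['conf'],2),np.round((M@np.r_[d['at'],1])[:3],4)) for d in bot.spot_in(l,cam)[:2]]
def cloud(depth,cam,M,mask=None):
    K=np.array(bot.camera_model(cam)['intrinsics']); v,u=np.nonzero((depth>0)&(mask if mask is not None else True)); z=depth[v,u]
    P=np.c_[(u-K[0,2])/K[0,0]*z,(v-K[1,2])/K[1,1]*z,z]; return P@M[:3,:3].T+M[:3,3],u,v
E
python3 - <<'E'
from h import *
s=bot.read_state();print({k:np.round(v,3).tolist() for k,v in s.items()})
for c in ['top','side']:
    M=T(c);im,d=bot.capture(c);cv2.imwrite(f'pics/{c}0.png',im[:,:,::-1]);np.savez(f'{c}0.npz',im=im,d=d)
    for l in ['gap_dial','lock_face','mill','cup','dial_centre']:
        print(c,l,spot(l,c,M))
print(bot.read_state()['time_s'])
E
```

```text
pics
{'time_s': 0.0, 'joint_positions': [-82.362, 30.28, 82.158, -0.002, 67.688, -10.227], 'qvel': [-0.095, 0.025, 0.053, -0.001, -0.071, 0.089], 'tau': [-0.001, -44.005, -17.659, 0.063, 0.058, -0.0], 'position': [0.192, -0.594, 0.222], 'tcp_rot': [[0.952, 0.307, -0.0], [0.307, -0.952, 0.002], [0.0, -0.002, -1.0]], 'force': [0.22, -0.435, 0.316], 'moment': [0.022, 0.045, -0.013], 'grasp_force': 0.0, 'opening': 0.998}
top gap_dial [(0.59, array([0.5241, 0.1022, 0.2528]))]
top lock_face [(0.43, array([0.4586, 0.0755, 0.1985]))]
top mill [(0.88, array([0.5312, 0.1154, 0.1871]))]
top cup [(0.61, array([0.4113, 0.0496, 0.0055])), (0.33, array([0.5987, 0.4059, 0.0705]))]
top dial_centre [(0.67, array([0.5335, 0.1116, 0.1838]))]
side gap_dial []
side lock_face []
side mill [(0.57, array([0.4365, 0.1212, 0.0241]))]
side cup [(0.75, array([0.4019, 0.0595, 0.0308]))]
side dial_centre [(0.62, array([0.4336, 0.1139, 0.0216]))]
0.6
```

View pics/top0.png

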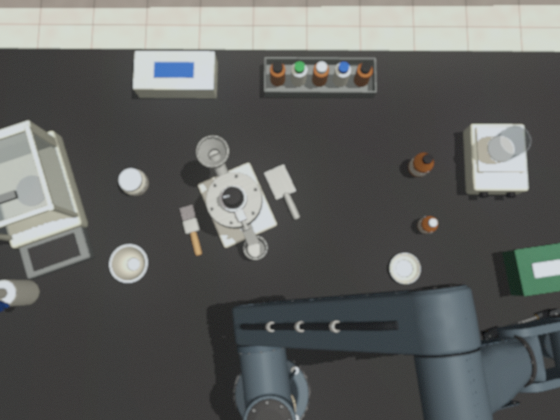

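View pics/side0.png

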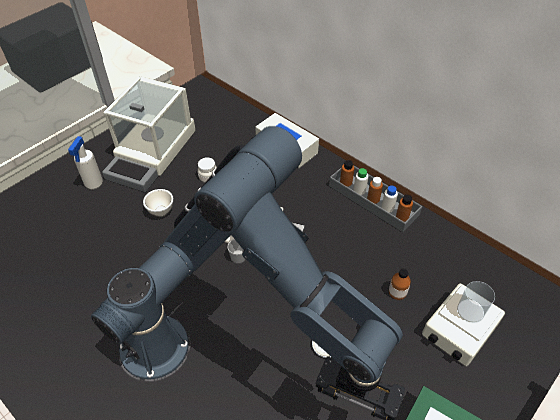

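```bash
python3 - <<'E'
from h import *
M=T('top');z=np.load('top0.npz');P,u,v=cloud(z['d'],'top',M)
near=np.hypot(P[:,0]-.524,P[:,1]-.102)<.13
h,e=np.histogram(P[near,2],bins=np.arange(0,.27,.005));print([(round(a,3),b) for a,b in zip(e,h) if b>15])
k=(np.hypot(P[:,0]-.524,P[:,1]-.102)<.04)&(P[:,2]>.243)
pts=P[k];c,r=cv2.minEnclosingCircle(pts[:,:2].astype(np.float32));print('knob',c,r,pts.mean(0),len(pts))
k=(np.hypot(P[:,0]-.524,P[:,1]-.102)<.09)&(abs(P[:,2]-.186)<.006)
c,r=cv2.minEnclosingCircle(P[k][:,:2].astype(np.float32));print('chamber',c,r)
k=near&(P[:,2]>.232)&(np.hypot(P[:,0]-.524,P[:,1]-.102)>.06);print('hopper',P[k].mean(0) if k.any() else 0, k.sum())
K=np.array(bot.camera_model('top')['intrinsics']);print(K, M[:3,3])
E
```

```text
[(np.float64(0.0), np.int64(742)), (np.float64(0.005), np.int64(200)), (np.float64(0.01), np.int64(87)), (np.float64(0.015), np.int64(330)), (np.float64(0.02), np.int64(552)), (np.float64(0.025), np.int64(230)), (np.float64(0.03), np.int64(17)), (np.float64(0.105), np.int64(22)), (np.float64(0.115), np.int64(27)), (np.float64(0.12), np.int64(27)), (np.float64(0.13), np.int64(29)), (np.float64(0.135), np.int64(32)), (np.float64(0.14), np.int64(22)), (np.float64(0.16), np.int64(29)), (np.float64(0.165), np.int64(29)), (np.float64(0.175), np.int64(101)), (np.float64(0.18), np.int64(758)), (np.float64(0.185), np.int64(844)), (np.float64(0.19), np.int64(122)), (np.float64(0.195), np.int64(50)), (np.float64(0.2), np.int64(160)), (np.float64(0.205), np.int64(152)), (np.float64(0.21), np.int64(94)), (np.float64(0.215), np.int64(65)), (np.float64(0.22), np.int64(25)), (np.float64(0.225), np.int64(21)), (np.float64(0.23), np.int64(17)), (np.float64(0.235), np.int64(34)), (np.float64(0.24), np.int64(30)), (np.float64(0.245), np.int64(109)), (np.float64(0.25), np.int64(144)), (np.float64(0.255), np.int64(30))]
knob (0.5318711400032043, 0.10345940291881561) 0.025110086426138878 [0.5315992  0.10345965 0.25126158] 283
chamber (0.5278791189193726, 0.10292098671197891) 0.08568720519542694
hopper [0.62014314 0.1449141  0.2396773 ] 62
[[539.21342597   0.         280.95498743]
 [  0.         539.21342597 199.82641856]
 [  0.           0.           1.        ]] [ 0.30526188 -0.02455507  1.61211897]
```

The top view shows the dial at (233,197), hopper at (213,152), cup at (255,248), and the button between dial and cup. In the side view the arm hides the mill. Depth puts the dial axis at about (0.532, 0.1035), with the knob's 25 mm radius and 251 mm top matching the given sizes. Mill yaw is about 22–25°. I'll plan the approach.

```bash
cat >> h.py <<'E'
def plan(wp,rmax=.12,smax=40):
    "wp: list of (xyz, yaw deg); print rows from the present pose (tool kept down)"
    s=bot.read_state();p=np.array(s['position']);R=s['tcp_rot'];y=np.degrees(np.arctan2(R[1][0],R[0][0]))
    for q,yt in wp:
        d=np.array(q)-p;dr=-np.radians(yt-y)
        n=max(1,int(np.ceil(max(np.linalg.norm(d)/smax,abs(dr)/rmax))))
        for i in range(n):
            a=np.radians(y);X=np.array([np.cos(a),np.sin(a),0]);Y=np.array([np.sin(a),-np.cos(a),0])
            print('{"xyz":[%.1f,%.1f,%.1f],"roll":%.4f}'%(*(1000*np.array([d@X,d@Y,-d[2]])/n),dr/n)); y-=np.degrees(dr/n)
        p=np.array(q,float)
        print('--',q,round(y,2))
E
python3 - <<'E'
from h import *
plan([((.192,-.595,.38),70),((.532,.1035,.38),180)])
E
```

```text
{"xyz":[0.0,0.0,-19.7],"roll":-0.1137}
{"xyz":[0.0,0.0,-19.7],"roll":-0.1137}
{"xyz":[0.0,0.0,-19.7],"roll":-0.1137}
{"xyz":[0.0,0.0,-19.7],"roll":-0.1137}
{"xyz":[0.0,0.0,-19.7],"roll":-0.1137}
{"xyz":[0.0,0.0,-19.7],"roll":-0.1137}
{"xyz":[0.0,0.0,-19.7],"roll":-0.1137}
{"xyz":[-0.0,0.0,-19.7],"roll":-0.1137}
-- (0.192, -0.595, 0.38) 70.0
{"xyz":[48.3,5.0,-0.0],"roll":-0.1200}
{"xyz":[47.3,10.8,-0.0],"roll":-0.1200}
{"xyz":[45.7,16.4,-0.0],"roll":-0.1200}
{"xyz":[43.4,21.7,-0.0],"roll":-0.1200}
{"xyz":[40.5,26.8,-0.0],"roll":-0.1200}
{"xyz":[37.0,31.4,-0.0],"roll":-0.1200}
{"xyz":[33.0,35.6,-0.0],"roll":-0.1200}
{"xyz":[28.5,39.3,-0.0],"roll":-0.1200}
{"xyz":[23.6,42.4,-0.0],"roll":-0.1200}
{"xyz":[18.3,45.0,-0.0],"roll":-0.1200}
{"xyz":[12.8,46.8,-0.0],"roll":-0.1200}
{"xyz":[7.1,48.0,-0.0],"roll":-0.1200}
{"xyz":[1.3,48.5,-0.0],"roll":-0.1200}
{"xyz":[-4.5,48.3,-0.0],"roll":-0.1200}
{"xyz":[-10.3,47.5,-0.0],"roll":-0.1200}
{"xyz":[-15.9,45.9,-0.0],"roll":-0.1200}
-- (0.532, 0.1035, 0.38) 180.0
```

```bash
sed -i 's/np.linalg.norm(d)\/smax/1000*np.linalg.norm(d)\/smax/' h.py
python3 - <<'E'
from h import *
plan([((.192,-.595,.38),50),((.532,.1035,.38),180)])
E
```

```text
{"xyz":[0.0,0.0,-31.5],"roll":-0.1122}
{"xyz":[0.0,0.1,-31.5],"roll":-0.1122}
{"xyz":[0.0,0.1,-31.5],"roll":-0.1122}
{"xyz":[0.0,0.1,-31.5],"roll":-0.1122}
{"xyz":[0.0,0.1,-31.5],"roll":-0.1122}
-- (0.192, -0.595, 0.38) 50.0
{"xyz":[37.7,-9.4,-0.0],"roll":-0.1134}
{"xyz":[38.5,-5.1,-0.0],"roll":-0.1134}
{"xyz":[38.8,-0.7,-0.0],"roll":-0.1134}
{"xyz":[38.7,3.7,-0.0],"roll":-0.1134}
{"xyz":[38.0,8.0,-0.0],"roll":-0.1134}
{"xyz":[36.8,12.3,-0.0],"roll":-0.1134}
{"xyz":[35.2,16.4,-0.0],"roll":-0.1134}
{"xyz":[33.1,20.3,-0.0],"roll":-0.1134}
{"xyz":[30.6,23.9,-0.0],"roll":-0.1134}
{"xyz":[27.7,27.2,-0.0],"roll":-0.1134}
{"xyz":[24.5,30.2,-0.0],"roll":-0.1134}
{"xyz":[20.9,32.7,-0.0],"roll":-0.1134}
{"xyz":[17.1,34.9,-0.0],"roll":-0.1134}
{"xyz":[13.0,36.6,-0.0],"roll":-0.1134}
{"xyz":[8.8,37.8,-0.0],"roll":-0.1134}
{"xyz":[4.4,38.6,-0.0],"roll":-0.1134}
{"xyz":[0.0,38.8,-0.0],"roll":-0.1134}
{"xyz":[-4.4,38.6,-0.0],"roll":-0.1134}
{"xyz":[-8.7,37.9,-0.0],"roll":-0.1134}
{"xyz":[-12.9,36.6,-0.0],"roll":-0.1134}
-- (0.532, 0.1035, 0.38) 180.0
```

>>> move_arm(increments=[{"xyz":[0,0,-32],"roll":-0.112},{"xyz":[0,0,-32],"roll":-0.112},{"xyz":[0,0,-31],"roll":-0.112},{"xyz":[0,0,-31],"roll":-0.112},{"xyz":[0,0,-31],"roll":-0.112}])

```text
schema error: expected keys xyz, roll, grip
```

>>> move_arm(increments=[{"xyz":[0,0,-32],"roll":-0.112,"grip":100},{"xyz":[0,0,-32],"roll":-0.112,"grip":100},{"xyz":[0,0,-31],"roll":-0.112,"grip":100},{"xyz":[0,0,-31],"roll":-0.112,"grip":100},{"xyz":[0,0,-31],"roll":-0.112,"grip":100}])

```text
time_s: 1.02
position: [0.1917, -0.5945, 0.3812]
tcp_rot: [[0.639, 0.769, 0.0], [0.769, -0.639, -0.0], [0.0, 0.0, -1.0]]
force: [0.5, -1.3, -0.2]
opening: 0.999
grasp_force: 0.0
```

>>> move_arm(increments=[{"xyz":[37.7,-9.4,0],"roll":-0.113,"grip":100},{"xyz":[38.5,-5.1,0],"roll":-0.113,"grip":100},{"xyz":[38.8,-0.7,0],"roll":-0.113,"grip":100},{"xyz":[38.7,3.7,0],"roll":-0.113,"grip":100},{"xyz":[38,8,0],"roll":-0.113,"grip":100}])

```text
time_s: 1.43
position: [0.2774, -0.4186, 0.3796]
tcp_rot: [[0.129, 0.992, 0.0], [0.992, -0.129, -0.0], [-0.0, 0.0, -1.0]]
force: [0.1, 0.2, -0.2]
opening: 1.002
grasp_force: 0.0
```

>>> move_arm(increments=[{"xyz":[36.8,12.3,0],"roll":-0.113,"grip":100},{"xyz":[35.2,16.4,0],"roll":-0.113,"grip":100},{"xyz":[33.1,20.3,0],"roll":-0.113,"grip":100},{"xyz":[30.6,23.9,0],"roll":-0.113,"grip":100},{"xyz":[27.7,27.2,0],"roll":-0.113,"grip":100}])

```text
time_s: 1.85
position: [0.3632, -0.2444, 0.3798]
tcp_rot: [[-0.422, 0.906, 0.001], [0.906, 0.422, -0.0], [-0.001, 0.0, -1.0]]
force: [0.9, -0.1, 0.6]
opening: 0.997
grasp_force: 0.0
```

>>> move_arm(increments=[{"xyz":[24.5,30.2,0],"roll":-0.113,"grip":100},{"xyz":[20.9,32.7,0],"roll":-0.113,"grip":100},{"xyz":[17.1,34.9,0],"roll":-0.113,"grip":100},{"xyz":[13,36.6,0],"roll":-0.113,"grip":100},{"xyz":[8.8,37.8,0],"roll":-0.113,"grip":100}])

```text
time_s: 2.27
position: [0.4492, -0.0701, 0.3799]
tcp_rot: [[-0.842, 0.539, 0.001], [0.539, 0.842, -0.0], [-0.001, 0.0, -1.0]]
force: [1.7, -0.8, -0.5]
opening: 0.996
grasp_force: 0.0
```

>>> move_arm(increments=[{"xyz":[4.4,38.6,0],"roll":-0.113,"grip":100},{"xyz":[0,38.8,0],"roll":-0.113,"grip":100},{"xyz":[-4.4,38.6,0],"roll":-0.113,"grip":100},{"xyz":[-8.7,37.9,0],"roll":-0.113,"grip":100},{"xyz":[-12.9,36.6,0],"roll":-0.113,"grip":100}])

```text
time_s: 2.68
position: [0.5357, 0.1039, 0.3798]
tcp_rot: [[-1.0, 0.004, 0.001], [0.004, 1.0, -0.0], [-0.001, -0.0, -1.0]]
force: [1.1, -0.7, 0.6]
opening: 1.0
grasp_force: 0.0
```

```bash
python3 - <<'E'
from h import *
s=bot.read_state();print({k:np.round(v,3).tolist() for k,v in s.items() if k not in('tau',)})
M=T('wrist');im,d=bot.capture('wrist');cv2.imwrite('pics/w1.png',im[:,:,::-1]);np.savez('w1.npz',im=im,d=d,M=M)
for l in ['gap_dial','lock_face','mill','cup']: print(l,spot(l,'wrist',M))
print(bot.camera_model('wrist'))
E
```

```text
{'time_s': 2.683, 'joint_positions': [-0.761, 15.485, 80.698, -0.007, 83.787, -90.544], 'qvel': [46.258, 25.757, -35.796, -0.49, 9.45, -30.926], 'position': [0.536, 0.104, 0.38], 'tcp_rot': [[-1.0, 0.004, 0.001], [0.004, 1.0, -0.0], [-0.001, -0.0, -1.0]], 'force': [1.088, -0.669, 0.598], 'moment': [0.043, -0.158, -0.017], 'grasp_force': 0.0, 'opening': 1.0}
gap_dial [(0.79, array([0.5231, 0.1062, 0.2526]))]
lock_face [(0.53, array([0.4602, 0.0752, 0.1985]))]
mill [(0.82, array([0.5225, 0.1142, 0.1873])), (0.57, array([0.3615, 0.4228, 0.0456]))]
cup [(0.95, array([0.4007, 0.041 , 0.0327]))]
{'intrinsics': array([[325.1922621 ,   0.        , 277.71193676],
       [  0.        , 325.1922621 , 207.3152207 ],
       [  0.        ,   0.        ,   1.        ]]), 'tool_from_camera': array([[ 1.17768498e-03, -9.53882686e-01, -3.00177337e-01,
         8.27240942e-02],
       [ 9.99999219e-01,  1.24899089e-03, -4.56620873e-05,
         8.93793271e-04],
       [ 4.18475034e-04, -3.00177049e-01,  9.53883412e-01,
        -1.62315090e-01],
       [ 0.00000000e+00,  0.00000000e+00,  0.00000000e+00,
         1.00000000e+00]])}
```

View pics/w1.png

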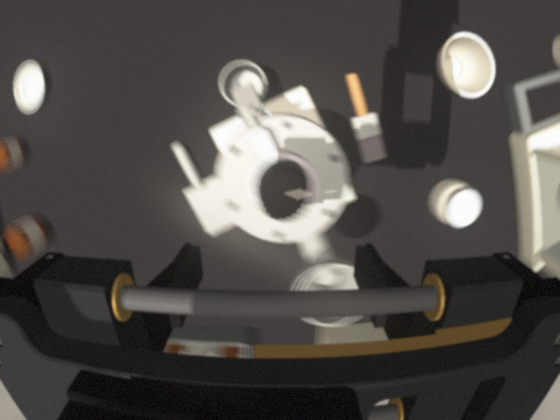

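The wrist view shows the dial at (285,190), button near (258,130), cup at (243,80), and hopper at (330,290). It's blurred because the arm was still moving, so I'll take it again now it has settled.

```bash
cat >> h.py <<'E'
def wcloud(d,M):
    m=bot.camera_model('wrist');K=m['intrinsics'];f=K[0,0]
    v,u=np.nonzero(d>0);x=u-K[0,2];y=v-K[1,2];r=np.hypot(x,y)+1e-9;t=r/f;z=d[v,u]
    k=z*np.tan(t)/r;P=np.c_[x*k,y*k,z];return P@M[:3,:3].T+M[:3,3],u,v
E
python3 - <<'E'
from h import *
s=bot.read_state();print({k:np.round(v,3).tolist() for k,v in s.items() if k not in('tau',)})
M=T('wrist');im,d=bot.capture('wrist');cv2.imwrite('pics/w2.png',cv2.resize(im[40:320,120:440,::-1],None,fx=2,fy=2));np.savez('w2.npz',im=im,d=d,M=M)
for l in ['gap_dial','lock_face','cup']: print(l,spot(l,'wrist',M))
P,u,v=wcloud(d,M)
c0=np.array([.53,.104]);rr=np.hypot(*(P[:,:2]-c0).T)
k=(rr<.04)&(P[:,2]>.243);c,r=cv2.minEnclosingCircle(P[k][:,:2].astype(np.float32));print('knob',c,r,P[k].mean(0))
k=(rr<.045)&(abs(P[:,2]-.205)<.006);c,r=cv2.minEnclosingCircle(P[k][:,:2].astype(np.float32));print('skirt/neck',c,r)
k=(rr<.09)&(abs(P[:,2]-.185)<.004);c,r=cv2.minEnclosingCircle(P[k][:,:2].astype(np.float32));print('chamber',c,r)
m=bot.trace('lock_face','wrist')
if m:
    kk=m[0]['mask'][v,u];Q=P[kk];print(m[0]['conf'],Q.min(0),Q.max(0),np.median(Q,0))
E
```

```text
{'time_s': 2.933, 'joint_positions': [-0.984, 15.429, 80.849, -0.038, 83.777, -90.407], 'qvel': [-1.712, -0.761, 0.642, 0.124, -0.062, -0.106], 'position': [0.535, 0.102, 0.379], 'tcp_rot': [[-1.0, 0.01, -0.001], [0.01, 1.0, -0.001], [0.001, -0.001, -1.0]], 'force': [1.409, 0.066, 0.329], 'moment': [0.064, -0.093, 0.048], 'grasp_force': 0.0, 'opening': 1.0}
gap_dial [(0.73, array([0.5257, 0.1072, 0.2513]))]
lock_face [(0.6, array([0.4599, 0.0733, 0.2007]))]
cup [(0.55, array([0.4848, 0.2398, 0.0168]))]
knob (0.5201599597930908, 0.10439056903123856) 0.0376620888710022 [0.51065362 0.10356815 0.46721164]
skirt/neck (0.5255985856056213, 0.10341271013021469) 0.041200485080480576
chamber (0.5382203459739685, 0.10689455270767212) 0.08136338740587234
```

View pics/w2.png

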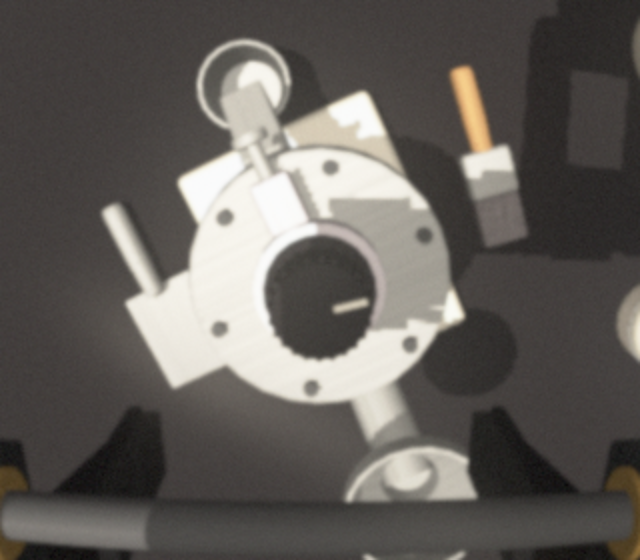

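Crop w2: chamber rim spans x 190–449 and y 147–402, knob centre is near (318,305), button disc near (258,145), hopper rim near (412,500), and the white line points to (367,301). I'll cast rays at the known heights.

```bash
cat >> h.py <<'E'
def ray(u,v,z,M):
    K=bot.camera_model('wrist')['intrinsics'];x=np.array([u-K[0,2],v-K[1,2]],float);r=np.hypot(*x.T) if x.ndim==1 else 0
    t=r/K[0,0];d=M[:3,:3]@np.array([*(x/r*np.sin(t)),np.cos(t)]);o=M[:3,3];return o+d*(z-o[2])/d[2]
E
python3 - <<'E'
from h import *
w=np.load('w2.npz');M=w['M'];im=w['im']
f=lambda a,b,z:ray(120+a/2,40+b/2,z,M)[:2]
def fit(Q):
    Q=np.array(Q);A=np.c_[2*Q,np.ones(len(Q))];s=np.linalg.lstsq(A,(Q**2).sum(1),rcond=None)[0];return s[:2],np.sqrt(s[2]+s[:2]@s[:2])
print('chamber',fit([f(*p,.185) for p in [(190,268),(449,268),(330,147),(316,402),(207,205),(425,350)]]))
# knob: dark pixels -> contour
g=cv2.cvtColor(im,cv2.COLOR_RGB2GRAY);b=(g<95).astype(np.uint8);b=cv2.morphologyEx(b,cv2.MORPH_CLOSE,np.ones((5,5)))
n,l,st,ce=cv2.connectedComponentsWithStats(b);i=l[190,275];print('knob comp',st[i],ce[i])
cn=max(cv2.findContours((l==i).astype(np.uint8),0,cv2.CHAIN_APPROX_NONE)[0],key=len)[:,0]
for z in (.251,.24,.225): print(z,fit([ray(*p,z,M)[:2] for p in cn]))
lower=[p for p in cn if p[1]>195];print('lower half at .251',fit([ray(*p,.251,M)[:2] for p in lower]))
for n,p,z in [('button L',(240,152),.195),('button R',(280,134),.195),('btn',(260,143),.205),('hop',(412,500),.24),('line',(367,301),.251),('line0',(334,309),.251),('chute',(252,105),.15)]: print(n,f(*p,z))
E
```

```text
chamber (array([0.53181388, 0.10446274]), np.float64(0.07435183672058909))
knob comp [ 253  158   55   61 2468] [279.54213938 187.80672609]
0.251 (array([0.52548501, 0.10470065]), np.float64(0.02641863882709953))
0.24 (array([0.52825492, 0.10474772]), np.float64(0.02741834391703415))
0.225 (array([0.53203208, 0.1048119 ]), np.float64(0.02878157813058042))
lower half at .251 (array([0.53139944, 0.10460134]), np.float64(0.022526289921146112))
button L [0.45951491 0.0631542 ]
button R [0.4504333  0.08449606]
btn [0.45491976 0.07472291]
hop [0.6418674  0.15413675]
line [0.5273602  0.12632543]
line0 [0.53108557 0.11105189]
chute [0.43225231 0.06564019]
```

>>> move_arm(increments=[{"xyz":[3.3,2.2,30],"roll":0,"grip":100},{"xyz":[0,0,40],"roll":0,"grip":100},{"xyz":[0,0,30],"roll":0,"grip":100},{"xyz":[0,0,10],"roll":0,"grip":100},{"xyz":[0,0,0],"roll":0,"grip":100}])

```text
time_s: 3.6
position: [0.5301, 0.1033, 0.2671]
tcp_rot: [[-1.0, 0.011, -0.006], [0.011, 1.0, 0.0], [0.006, -0.0, -1.0]]
force: [-0.2, -0.4, 0.4]
opening: 1.004
grasp_force: 0.0
```

```bash
python3 - <<'E'
from h import *
s=bot.read_state();print({k:np.round(v,4).tolist() for k,v in s.items() if k not in('tau',)})
M=T('wrist');im,d=bot.capture('wrist');np.savez('w3.npz',im=im,d=d,M=M);cv2.imwrite('pics/w3.png',im[:,:,::-1])
E
```

```text
{'time_s': 3.6, 'joint_positions': [-0.8354, 20.8268, 90.9383, -0.0036, 68.6023, -90.1908], 'qvel': [0.3836, -2.4581, -4.8564, -0.0191, 1.8664, -0.0549], 'position': [0.5301, 0.1033, 0.2671], 'tcp_rot': [[-0.9999, 0.0112, -0.0064], [0.0112, 0.9999, 0.0], [0.0064, -0.0, -1.0]], 'force': [-0.1842, -0.3505, 0.3639], 'moment': [0.1089, -0.1199, -0.0065], 'grasp_force': 0.0, 'opening': 1.0036}
```

View pics/w3.png

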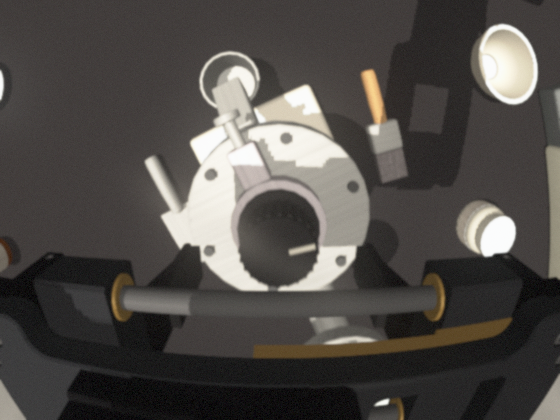

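The wrist view shows the knob centred between the fingers, at column 279 against a finger midpoint of 278.5. Its rear edge is at row 287, and the button disc is at (228,118). I'll lower and grip.

```bash
python3 - <<'E'
from h import *
M=np.load('w3.npz')['M']
print(ray(280,287,.251,M),ray(279,292,.251,M),[ray(u,208,.185,M).round(4) for u in (188,369)],ray(286,122,.185,M),'btn',ray(228,118,.205,M),ray(218,121,.197,M),ray(238,114,.197,M))
E
```

```text
[0.55659804 0.10536958 0.251     ] [0.56038261 0.10470166 0.251     ] [array([0.5237, 0.0316, 0.185 ]), array([0.5251, 0.1781, 0.185 ])] [0.45735894 0.11105769 0.185     ] btn [0.45299661 0.07070657 0.205     ] [0.45503598 0.06214561 0.197     ] [0.45053105 0.07675632 0.197     ]
```

>>> move_arm(increments=[{"xyz":[-1,1,20],"roll":0,"grip":100},{"xyz":[0,0,20],"roll":0,"grip":100},{"xyz":[0,0,8],"roll":0,"grip":100},{"xyz":[0,0,0],"roll":0,"grip":100},{"xyz":[0,0,0],"roll":0,"grip":100}])

```text
time_s: 4.07
position: [0.5342, 0.1049, 0.223]
tcp_rot: [[-1.0, 0.01, 0.002], [0.01, 1.0, -0.0], [-0.002, -0.0, -1.0]]
force: [0.3, 0.4, 0.8]
opening: 1.003
grasp_force: 0.0
```

>>> move_arm(increments=[{"xyz":[1,0,3],"roll":0,"grip":100},{"xyz":[0,0,0],"roll":0,"grip":30},{"xyz":[0,0,0],"roll":0,"grip":0},{"xyz":[0,0,0],"roll":0,"grip":0},{"xyz":[0,0,0],"roll":0,"grip":0}])

```text
time_s: 4.48
position: [0.5322, 0.105, 0.219]
tcp_rot: [[-1.0, 0.01, 0.001], [0.01, 1.0, -0.0], [-0.001, -0.0, -1.0]]
force: [0.0, -0.7, 0.1]
opening: 0.782
grasp_force: 0.0
```

>>> move_arm(increments=[{"xyz":[0,0,0],"roll":0,"grip":0},{"xyz":[0,0,0],"roll":0,"grip":0},{"xyz":[0,0,0],"roll":0,"grip":0}])

```text
time_s: 4.73
position: [0.532, 0.104, 0.2186]
tcp_rot: [[-1.0, 0.009, -0.0], [0.009, 1.0, -0.003], [0.0, -0.003, -1.0]]
force: [-1.3, -10.5, -0.4]
opening: 0.558
grasp_force: 5.1
```

```bash
cat > st.py <<'E'
from rig import bot
import numpy as np
s=bot.read_state();R=np.array(s['tcp_rot']);y=np.degrees(np.arctan2(R[1,0],R[0,0]))
q=s['joint_positions'];F=np.array(s['force']);m=np.array(s['moment'])
print('t%.2f yaw %.2f q6 %.2f pos'%(s['time_s'],y,q[5]),np.round(s['position'],4),'F',F.round(2),'M',m.round(3),'tau6 %.3f tau1 %.3f'%(s['tau'][5],s['tau'][0]),'open %.3f gf %.1f'%(s['opening'],s['grasp_force']))
E
python3 st.py
```

```text
t4.73 yaw 179.49 q6 -90.08 pos [0.532  0.104  0.2186] F [ -1.26 -10.52  -0.44] M [-1.669 -0.015 -0.026] tau6 -0.021 tau1 5.507 open 0.558 gf 5.1
```

>>> move_arm(increments=[{"xyz":[0,0,0],"roll":0,"grip":0},{"xyz":[0,0,0],"roll":0,"grip":0},{"xyz":[0,0,0],"roll":0,"grip":0}])

```text
time_s: 4.98
position: [0.532, 0.1037, 0.2186]
tcp_rot: [[-1.0, 0.009, -0.0], [0.009, 1.0, -0.003], [0.0, -0.003, -1.0]]
force: [0.2, -5.7, 1.1]
opening: 0.543
grasp_force: 30.0
```

```bash
python3 st.py
```

```text
t4.98 yaw 179.46 q6 -90.08 pos [0.532  0.1037 0.2186] F [ 0.25 -5.75  1.14] M [-0.781 -0.11   0.022] tau6 0.010 tau1 2.723 open 0.543 gf 30.0
```

>>> move_arm(increments=[{"xyz":[0,-1,0],"roll":0,"grip":0},{"xyz":[0,0,0],"roll":0.0785,"grip":0},{"xyz":[0,0,0],"roll":0.0785,"grip":0},{"xyz":[0,0,0],"roll":0,"grip":0},{"xyz":[0,0,0],"roll":0,"grip":0}])

```text
time_s: 5.4
position: [0.532, 0.1037, 0.2186]
tcp_rot: [[-0.986, 0.164, -0.0], [0.164, 0.986, -0.001], [-0.0, -0.001, -1.0]]
force: [-0.4, -3.1, 0.7]
opening: 0.55
grasp_force: 30.0
```

```bash
python3 st.py
```

```text
t5.40 yaw 170.56 q6 -81.31 pos [0.532  0.1037 0.2186] F [-0.38 -3.15  0.69] M [-0.541 -0.04  -0.003] tau6 0.053 tau1 1.770 open 0.550 gf 30.0
```

>>> move_arm(increments=[{"xyz":[0,0,0],"roll":0.0524,"grip":0},{"xyz":[0,0,0],"roll":0,"grip":0},{"xyz":[0,0,0],"roll":0,"grip":0}])

```text
time_s: 5.65
position: [0.532, 0.1037, 0.2186]
tcp_rot: [[-0.977, 0.215, -0.0], [0.215, 0.977, -0.001], [-0.0, -0.001, -1.0]]
force: [-0.0, -4.2, 1.1]
opening: 0.545
grasp_force: 30.0
```

```bash
python3 st.py
```

```text
t5.65 yaw 167.58 q6 -78.32 pos [0.532  0.1037 0.2186] F [-0.05 -4.19  1.14] M [-0.711 -0.065 -0.031] tau6 -0.014 tau1 2.098 open 0.545 gf 30.0
```

>>> move_arm(increments=[{"xyz":[0,0,0],"roll":0.0524,"grip":0},{"xyz":[0,0,0],"roll":0.0524,"grip":0},{"xyz":[0,0,0],"roll":0,"grip":0}])

```text
time_s: 5.9
position: [0.532, 0.1037, 0.2186]
tcp_rot: [[-0.948, 0.317, -0.0], [0.317, 0.948, -0.001], [-0.0, -0.001, -1.0]]
force: [-0.5, -4.3, 0.3]
opening: 0.542
grasp_force: 30.0
```

```bash
python3 st.py; python3 - <<'E'
from h import *
M=T('wrist');im,d=bot.capture('wrist');np.savez('w4.npz',im=im,d=d,M=M);cv2.imwrite('pics/w4.png',cv2.resize(im[150:350,200:360,::-1],None,fx=3,fy=3))
E
python3 st.py
```

```text
t5.90 yaw 161.50 q6 -72.24 pos [0.532  0.1037 0.2186] F [-0.5  -4.33  0.27] M [-0.704 -0.124  0.009] tau6 0.260 tau1 2.195 open 0.542 gf 30.0
t5.95 yaw 161.57 q6 -72.32 pos [0.532  0.1037 0.2186] F [-0.95 -5.84  0.64] M [-0.724 -0.083 -0.072] tau6 0.055 tau1 2.284 open 0.542 gf 30.0
```

View pics/w4.png

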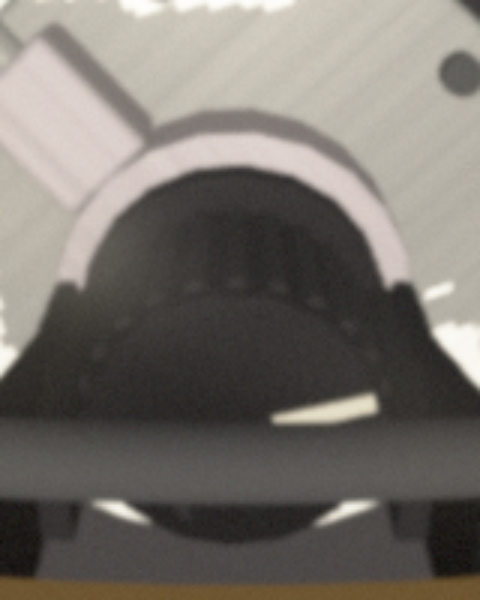

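The crop shows the white line from (272,420) to (377,400), keeping its direction relative to the gripper, so the dial follows the hand. I'll average the noisy moment over several readings at each probe.

```bash
cat > av.py <<'E'
from rig import bot
import numpy as np
L=[]
for i in range(5):
    s=bot.read_state();L.append([s['moment'][2],s['tau'][5],s['tau'][0],*s['force'],s['opening'],np.degrees(np.arctan2(s['tcp_rot'][1][0],s['tcp_rot'][0][0])),s['position'][0],s['position'][1]])
    bot.capture('wrist') if i<4 else 0
L=np.array(L);print('t%.2f'%s['time_s'],'Mz %.3f sd %.3f tau6 %.3f sd %.3f tau1 %.2f F %.1f %.1f %.1f open %.4f yaw %.2f x %.4f y %.4f'%(L[:,0].mean(),L[:,0].std(),L[:,1].mean(),L[:,1].std(),*L[:,2:].mean(0)),'gf',s['grasp_force'])
E
python3 av.py; python3 - <<'E'
from h import *
for f,a,b in [('w2',(333,312),(367,301)),('w3',None,None),('w4',None,None)]:
    M=np.load(f+'.npz')['M']
    if f=='w2': a,b=(120+a[0]/2,40+a[1]/2),(120+b[0]/2,40+b[1]/2)
    if f=='w3': a,b=(290,253),(316,247)
    if f=='w4': a,b=(200+272/3,150+420/3),(200+377/3,150+400/3)
    A,B=ray(*a,.251,M),ray(*b,.251,M);print(f,A.round(4),B.round(4),np.degrees(np.arctan2(*(B-A)[[1,0]])),np.degrees(np.arctan2(B[1]-.1037,B[0]-.5318)))
E
```

```text
t6.15 Mz -0.029 sd 0.031 tau6 0.008 sd 0.023 tau1 2.39 F -0.7 -5.0 0.8 open 0.5446 yaw 161.55 x 0.5320 y 0.1037 gf 29.99952830839902
w2 [0.5325 0.1106 0.251 ] [0.5274 0.1263 0.251 ] 108.16223840664118 101.10211375359728
w3 [0.5326 0.1116 0.251 ] [0.5288 0.1273 0.251 ] 103.35914112706186 97.16040434673701
w4 [0.5327 0.1109 0.251 ] [0.5346 0.1274 0.251 ] 83.36727210692507 83.29227892333559
```

>>> move_arm(increments=[{"xyz":[0,0,0],"roll":0.0785,"grip":0},{"xyz":[0,0,0],"roll":0.0785,"grip":0},{"xyz":[0,0,0],"roll":0,"grip":0}])

```text
time_s: 6.4
position: [0.532, 0.1038, 0.2186]
tcp_rot: [[-0.886, 0.463, -0.0], [0.463, 0.886, -0.001], [-0.0, -0.0, -1.0]]
force: [-0.6, -4.6, 1.0]
opening: 0.543
grasp_force: 30.0
```

```bash
python3 av.py
```

```text
t6.60 Mz -0.020 sd 0.029 tau6 0.114 sd 0.167 tau1 2.66 F -0.5 -4.8 1.3 open 0.5439 yaw 152.57 x 0.5320 y 0.1038 gf 29.999640067107975
```

>>> move_arm(increments=[{"xyz":[0,0,0],"roll":0.0524,"grip":0},{"xyz":[0,0,0],"roll":0,"grip":0}])

```text
time_s: 6.77
position: [0.5321, 0.1038, 0.2186]
tcp_rot: [[-0.862, 0.507, 0.0], [0.507, 0.862, -0.0], [-0.0, -0.0, -1.0]]
force: [-0.3, -4.8, 0.9]
opening: 0.547
grasp_force: 30.0
```

```bash
python3 av.py
```

```text
t6.97 Mz -0.055 sd 0.034 tau6 0.017 sd 0.090 tau1 2.70 F -0.3 -4.9 1.1 open 0.5451 yaw 149.58 x 0.5321 y 0.1038 gf 29.999655126594007
```

>>> move_arm(increments=[{"xyz":[0,0,0],"roll":0.0524,"grip":0},{"xyz":[0,0,0],"roll":0.0524,"grip":0},{"xyz":[0,0,0],"roll":0.0785,"grip":0},{"xyz":[0,0,0],"roll":0.0785,"grip":0},{"xyz":[0,0,0],"roll":0,"grip":0}])

```text
time_s: 7.38
position: [0.5321, 0.1038, 0.2185]
tcp_rot: [[-0.701, 0.713, 0.0], [0.713, 0.701, -0.0], [-0.0, -0.0, -1.0]]
force: [-0.8, -5.6, 1.2]
opening: 0.539
grasp_force: 30.0
```

```bash
python3 av.py
```

```text
t7.58 Mz 0.008 sd 0.009 tau6 0.109 sd 0.164 tau1 2.66 F -0.5 -5.2 1.0 open 0.5430 yaw 134.62 x 0.5321 y 0.1038 gf 29.99974595848471
```

>>> move_arm(increments=[{"xyz":[0,0,0],"roll":0.02,"grip":0},{"xyz":[0,0,0],"roll":0,"grip":0}])

```text
time_s: 7.75
position: [0.5321, 0.1038, 0.2186]
tcp_rot: [[-0.688, 0.726, 0.0], [0.726, 0.688, -0.0], [-0.0, -0.0, -1.0]]
force: [-1.1, -5.1, 0.7]
opening: 0.542
grasp_force: 30.0
```

```bash
python3 av.py
```

```text
t7.95 Mz -0.040 sd 0.023 tau6 -0.001 sd 0.031 tau1 2.68 F -0.3 -4.9 1.0 open 0.5433 yaw 133.50 x 0.5321 y 0.1038 gf 29.999639242887497
```

>>> move_arm(increments=[{"xyz":[0,0,0],"roll":0.0735,"grip":0},{"xyz":[0,0,0],"roll":0.0735,"grip":0},{"xyz":[0,0,0],"roll":0.0735,"grip":0},{"xyz":[0,0,0],"roll":0.0735,"grip":0},{"xyz":[0,0,0],"roll":0,"grip":0}])

```text
time_s: 8.37
position: [0.5321, 0.1039, 0.2186]
tcp_rot: [[-0.447, 0.895, 0.0], [0.895, 0.447, -0.0], [-0.0, 0.0, -1.0]]
force: [-0.2, -5.0, 1.0]
opening: 0.542
grasp_force: 30.0
```

```bash
python3 av.py
```

```text
t8.57 Mz -0.009 sd 0.026 tau6 0.097 sd 0.150 tau1 2.67 F -0.6 -4.6 1.1 open 0.5446 yaw 116.66 x 0.5321 y 0.1039 gf 29.999747830443084
```

>>> move_arm(increments=[{"xyz":[0,0,0],"roll":0.02,"grip":0},{"xyz":[0,0,0],"roll":0,"grip":0}])

```text
time_s: 8.73
position: [0.5321, 0.1039, 0.2186]
tcp_rot: [[-0.431, 0.903, 0.0], [0.903, 0.431, -0.0], [-0.0, 0.0, -1.0]]
force: [-0.5, -4.2, 0.4]
opening: 0.544
grasp_force: 30.0
```

```bash
python3 av.py
```

```text
t8.93 Mz -0.029 sd 0.042 tau6 -0.000 sd 0.031 tau1 2.69 F -0.1 -4.5 0.7 open 0.5446 yaw 115.53 x 0.5321 y 0.1039 gf 29.999566711485386
```

>>> move_arm(increments=[{"xyz":[0,0,0],"roll":0.0735,"grip":0},{"xyz":[0,0,0],"roll":0.0735,"grip":0},{"xyz":[0,0,0],"roll":0.0735,"grip":0},{"xyz":[0,0,0],"roll":0.0735,"grip":0},{"xyz":[0,0,0],"roll":0,"grip":0}])

```text
time_s: 9.35
position: [0.5322, 0.1039, 0.2186]
tcp_rot: [[-0.15, 0.989, 0.0], [0.989, 0.15, -0.0], [-0.0, 0.0, -1.0]]
force: [0.3, -5.1, 0.6]
opening: 0.543
grasp_force: 30.0
```

```bash
python3 av.py
```

```text
t9.55 Mz 0.056 sd 0.021 tau6 0.188 sd 0.162 tau1 2.62 F -0.0 -5.1 1.0 open 0.5439 yaw 98.72 x 0.5322 y 0.1039 gf 29.99965933151543
```

>>> move_arm(increments=[{"xyz":[0,0,0],"roll":0.02,"grip":0},{"xyz":[0,0,0],"roll":0,"grip":0}])

```text
time_s: 9.72
position: [0.5322, 0.1039, 0.2186]
tcp_rot: [[-0.131, 0.991, 0.0], [0.991, 0.131, -0.0], [-0.0, 0.0, -1.0]]
force: [-0.2, -4.9, 0.9]
opening: 0.538
grasp_force: 30.0
```

```bash
python3 av.py
```

```text
t9.92 Mz 0.133 sd 0.016 tau6 0.140 sd 0.026 tau1 2.59 F 0.0 -5.0 0.9 open 0.5440 yaw 97.56 x 0.5322 y 0.1039 gf 29.99973240774125
```

Touch felt: Mz rose about 0.16 N m at 82.1° of turn, matching the 79.2° plus 2.9° expected if the dial started in the fifth click. That puts the fifth click 82.1° (1.433 rad) back.

>>> move_arm(increments=[{"xyz":[0,0,0],"roll":-0.11,"grip":0},{"xyz":[0,0,0],"roll":-0.11,"grip":0},{"xyz":[0,0,0],"roll":-0.11,"grip":0},{"xyz":[0,0,0],"roll":-0.11,"grip":0},{"xyz":[0,0,0],"roll":-0.11,"grip":0}])

```text
time_s: 10.33
position: [0.5321, 0.1038, 0.2186]
tcp_rot: [[-0.634, 0.773, 0.0], [0.773, 0.634, -0.0], [-0.0, -0.0, -1.0]]
force: [-0.3, -5.4, 1.1]
opening: 0.545
grasp_force: 30.0
```

>>> move_arm(increments=[{"xyz":[0,0,0],"roll":-0.11,"grip":0},{"xyz":[0,0,0],"roll":-0.11,"grip":0},{"xyz":[0,0,0],"roll":-0.11,"grip":0},{"xyz":[0,0,0],"roll":-0.11,"grip":0},{"xyz":[0,0,0],"roll":-0.11,"grip":0}])

```text
time_s: 10.75
position: [0.532, 0.1037, 0.2186]
tcp_rot: [[-0.945, 0.327, -0.0], [0.327, 0.945, -0.001], [-0.0, -0.001, -1.0]]
force: [-0.6, -5.3, 1.5]
opening: 0.539
grasp_force: 30.0
```

>>> move_arm(increments=[{"xyz":[0,0,0],"roll":-0.11,"grip":0},{"xyz":[0,0,0],"roll":-0.11,"grip":0},{"xyz":[0,0,0],"roll":-0.07,"grip":0},{"xyz":[0,0,0],"roll":-0.0434,"grip":0},{"xyz":[0,0,0],"roll":0,"grip":0}])

```text
time_s: 11.17
position: [0.532, 0.1037, 0.2186]
tcp_rot: [[-1.0, 0.004, -0.0], [0.004, 1.0, -0.001], [0.0, -0.001, -1.0]]
force: [-0.3, -5.9, 1.0]
opening: 0.547
grasp_force: 30.0
```

```bash
python3 av.py
```

```text
t11.37 Mz -0.034 sd 0.034 tau6 -0.087 sd 0.092 tau1 2.96 F -0.2 -5.2 1.0 open 0.5443 yaw 179.69 x 0.5320 y 0.1037 gf 29.999793958850205
```

>>> move_arm(increments=[{"xyz":[0,0,0],"roll":0,"grip":75},{"xyz":[0,0,0],"roll":0,"grip":80},{"xyz":[0,0,0],"roll":0,"grip":80},{"xyz":[0,0,0],"roll":0,"grip":80},{"xyz":[0,0,0],"roll":0,"grip":80}])

```text
time_s: 11.78
position: [0.5319, 0.1047, 0.2185]
tcp_rot: [[-1.0, 0.009, -0.0], [0.009, 1.0, 0.001], [0.0, 0.001, -1.0]]
force: [-0.5, 0.4, 0.5]
opening: 0.779
grasp_force: 0.0
```

>>> move_arm(increments=[{"xyz":[0,0,-20],"roll":0,"grip":80},{"xyz":[0,0,-40],"roll":0,"grip":80},{"xyz":[0,0,-35],"roll":0,"grip":80},{"xyz":[0,0,0],"roll":0,"grip":100},{"xyz":[0,0,0],"roll":0,"grip":100}])

```text
time_s: 12.2
position: [0.5335, 0.1044, 0.3161]
tcp_rot: [[-1.0, 0.009, 0.006], [0.009, 1.0, 0.001], [-0.006, 0.001, -1.0]]
force: [-1.2, 0.1, -0.1]
opening: 0.88
grasp_force: 0.0
```

```bash
python3 st.py; python3 - <<'E'
from h import *
bot.capture('wrist')
M=T('wrist');im,d=bot.capture('wrist');np.savez('w5.npz',im=im,d=d,M=M);cv2.imwrite('pics/w5.png',cv2.resize(im[60:300,160:400,::-1],None,fx=2.5,fy=2.5,interpolation=cv2.INTER_CUBIC))
print(M[:3,3]);print(spot('lock_face','wrist',M))
E
```

```text
t12.20 yaw 179.48 q6 -90.22 pos [0.5335 0.1044 0.3161] F [-1.17  0.05 -0.13] M [ 0.13  -0.078  0.024] tau6 -0.002 tau1 0.014 open 0.880 gf 0.0
[0.44911232 0.10594597 0.47628762]
[(0.73, array([ 3.539e-01, -3.855e-01,  3.000e-04])), (0.58, array([0.4551, 0.0746, 0.1981]))]
```

View pics/w5.png

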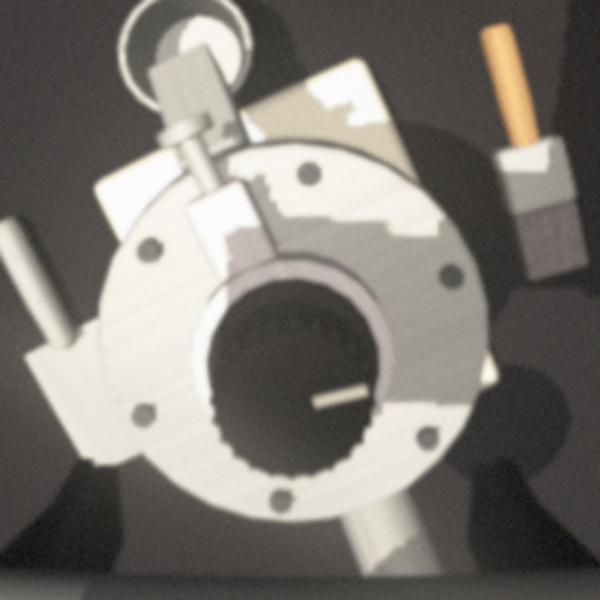

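Crop w5 shows the button disc from (162,135) to (210,118), the plunger running to (210,190), and the white line from (314,403) to (367,390). I'll check the line angle against the start and locate the button.

```bash
python3 - <<'E'
from h import *
M=np.load('w5.npz')['M'];f=lambda a,b,z:ray(160+a/2.5,60+b/2.5,z,M)[:2]
A,B=f(314,403,.251),f(367,390,.251);print('line',A,B,np.degrees(np.arctan2(*(B-A)[::-1])),np.degrees(np.arctan2(B[1]-.1037,B[0]-.532)))
w=np.load('w2.npz')
ax=np.array([.532,.1038])
for n,p,z in [('L',(162,135),.195),('R',(210,118),.195),('top',(183,115),.203),('plunger far',(187,145),.199),('plunger near',(208,190),.199),('bolt',(309,173),.185),('bolt2',(281,500),.185),('rimL',(98,330),.185),('rimR',(489,330),.185)]:
    q=f(*p,z);d=q-ax;print(n,q.round(4),'r %.4f ang %.1f'%(np.hypot(*d),np.degrees(np.arctan2(-d[1],-d[0]))))
E
```

```text
line [0.53116203 0.11114441] [0.52724683 0.12674045] 104.09219316642535 101.65640175273509
L [0.4535 0.0604] r 0.0897 ang 28.9
R [0.4482 0.0772] r 0.0880 ang 17.6
top [0.4469 0.069 ] r 0.0920 ang 22.2
plunger far [0.4572 0.0696] r 0.0823 ang 24.6
plunger near [0.4729 0.0764] r 0.0652 ang 24.9
bolt [0.4685 0.1111] r 0.0640 ang -6.5
bolt2 [0.5964 0.0995] r 0.0646 ang 176.2
rimL [0.5255 0.0312] r 0.0729 ang 84.9
rimR [0.5267 0.1789] r 0.0753 ang -86.0
```

```bash
python3 st.py; python3 - <<'E'
from h import *
plan([((.4245,.0575,.315),203.3-360 if False else 203.3)],rmax=.1,smax=30)
E
```

```text
t12.35 yaw 179.45 q6 -90.21 pos [0.531  0.1042 0.3122] F [-0.85 -0.23  0.02] M [ 0.096 -0.148  0.042] tau6 -0.002 tau1 0.037 open 0.968 gf 0.0
{"xyz":[21.2,-9.5,-0.6],"roll":-0.0832}
{"xyz":[21.9,-7.7,-0.6],"roll":-0.0832}
{"xyz":[22.5,-5.9,-0.6],"roll":-0.0832}
{"xyz":[22.9,-4.0,-0.6],"roll":-0.0832}
{"xyz":[23.2,-2.1,-0.6],"roll":-0.0832}
-- (0.4245, 0.0575, 0.315) 203.3
```

>>> move_arm(increments=[{"xyz":[21.2,-9.5,0],"roll":-0.0832,"grip":0},{"xyz":[21.9,-7.7,0],"roll":-0.0832,"grip":0},{"xyz":[22.5,-5.9,0],"roll":-0.0832,"grip":0},{"xyz":[22.9,-4.0,0],"roll":-0.0832,"grip":0},{"xyz":[23.2,-2.1,0],"roll":-0.0832,"grip":0}])

```text
time_s: 12.77
position: [0.4234, 0.0573, 0.3118]
tcp_rot: [[-0.917, -0.399, -0.004], [-0.399, 0.917, 0.001], [0.004, 0.002, -1.0]]
force: [0.0, -0.1, -0.1]
opening: 0.704
grasp_force: 0.0
```

>>> move_arm(increments=[{"xyz":[0,0,0],"roll":0,"grip":0},{"xyz":[0,0,0],"roll":0,"grip":0},{"xyz":[0,0,0],"roll":0,"grip":0},{"xyz":[0,0,0],"roll":0,"grip":0},{"xyz":[0,0,0],"roll":0,"grip":0}])

```text
time_s: 13.18
position: [0.4264, 0.0576, 0.3132]
tcp_rot: [[-0.919, -0.395, -0.0], [-0.395, 0.919, 0.0], [0.0, 0.0, -1.0]]
force: [-0.3, -0.1, 0.8]
opening: 0.322
grasp_force: 0.0
```

>>> move_arm(increments=[{"xyz":[0,0,0],"roll":0,"grip":0},{"xyz":[0,0,0],"roll":0,"grip":0},{"xyz":[0,0,0],"roll":0,"grip":0},{"xyz":[0,0,0],"roll":0,"grip":0}])

```text
time_s: 13.52
position: [0.4257, 0.0575, 0.3135]
tcp_rot: [[-0.919, -0.395, -0.0], [-0.395, 0.919, 0.0], [-0.0, 0.0, -1.0]]
force: [0.2, 0.7, 0.6]
opening: 0.042
grasp_force: 0.0
```

```bash
python3 st.py; python3 - <<'E'
from h import *
M=T('wrist');im,d=bot.capture('wrist');np.savez('w6.npz',im=im,d=d,M=M);cv2.imwrite('pics/w6.png',cv2.resize(im[100:400,160:400,::-1],None,fx=2,fy=2))
E
```

```text
t13.52 yaw -156.72 q6 -120.57 pos [0.4257 0.0575 0.3135] F [0.23 0.72 0.65] M [ 0.116 -0.082 -0.017] tau6 0.001 tau1 0.006 open 0.042 gf 0.0
```

View pics/w6.png

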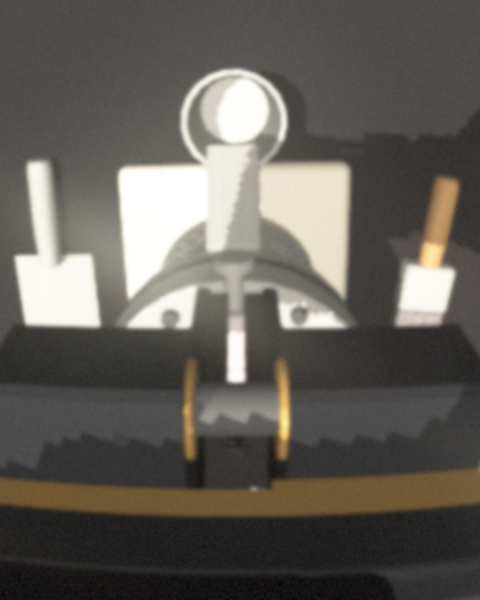

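Crop w6 shows the hand square to the mill, with the button at (236,268) in line with the closed fingers at column 237. I'll descend in front of it.

>>> move_arm(increments=[{"xyz":[1,0,35],"roll":0,"grip":0},{"xyz":[0,0,40],"roll":0,"grip":0},{"xyz":[0,0,35],"roll":0,"grip":0},{"xyz":[0,0,15],"roll":0,"grip":0},{"xyz":[0,0,0],"roll":0,"grip":0}])

```text
time_s: 13.98
position: [0.4218, 0.0573, 0.1855]
tcp_rot: [[-0.919, -0.395, -0.008], [-0.395, 0.919, 0.001], [0.007, 0.004, -1.0]]
force: [-0.6, -0.2, 0.0]
opening: 0.005
grasp_force: 0.0
```

>>> move_arm(increments=[{"xyz":[-3,0,0],"roll":0,"grip":0},{"xyz":[-3,0,0],"roll":0,"grip":0},{"xyz":[-3,0,0],"roll":0,"grip":0},{"xyz":[0,0,0],"roll":0,"grip":0}])

```text
time_s: 14.32
position: [0.4351, 0.0606, 0.1901]
tcp_rot: [[-0.918, -0.395, 0.005], [-0.395, 0.918, -0.0], [-0.004, -0.002, -1.0]]
force: [0.3, -0.8, 0.7]
opening: 0.01
grasp_force: 0.0
```

```bash
cat > sp.py <<'E'
from rig import bot
import numpy as np
s=bot.read_state();e=np.array([.9184,.3955,0]);p=np.array(s['position'])
print('r %.4f lat %.4f z %.4f Fpush %.2f'%(-(p-[.532,.1038,0])@e,(p-[.532,.1038,0])@[-.3955,.9184,0],p[2],-np.array(s['force'])@e),np.round(s['force'],2),np.round(s['moment'],2),s['time_s'])
E
python3 sp.py
```

```text
r 0.1061 lat -0.0014 z 0.1901 Fpush 0.01 [ 0.33 -0.79  0.72] [ 0.11 -0.14  0.01] 14.3167
```

>>> move_arm(increments=[{"xyz":[-2,0,0],"roll":0,"grip":0},{"xyz":[-2,0,0],"roll":0,"grip":0},{"xyz":[-2,0,0],"roll":0,"grip":0},{"xyz":[-2,0,0],"roll":0,"grip":0},{"xyz":[0,0,0],"roll":0,"grip":0}])

```text
time_s: 14.73
position: [0.4398, 0.0638, 0.1886]
tcp_rot: [[-0.918, -0.395, -0.001], [-0.395, 0.918, -0.0], [0.001, 0.0, -1.0]]
force: [-0.9, -1.0, 0.4]
opening: 0.006
grasp_force: 0.8
```

```bash
python3 sp.py
```

```text
r 0.1005 lat -0.0003 z 0.1886 Fpush 1.25 [-0.93 -0.99  0.36] [ 0.    0.05 -0.04] 14.7333
```

>>> move_arm(increments=[{"xyz":[-2,0,0],"roll":0,"grip":0},{"xyz":[-2,0,0],"roll":0,"grip":0},{"xyz":[0,0,0],"roll":0,"grip":0},{"xyz":[0,0,0],"roll":0,"grip":0}])

```text
time_s: 15.07
position: [0.4437, 0.0655, 0.1884]
tcp_rot: [[-0.919, -0.395, -0.001], [-0.395, 0.919, 0.0], [0.0, 0.001, -1.0]]
force: [-2.1, -0.5, 0.8]
opening: 0.005
grasp_force: 0.9
```

```bash
python3 sp.py
```

```text
r 0.0962 lat -0.0002 z 0.1884 Fpush 2.12 [-2.08 -0.51  0.77] [ 0.18  0.26 -0.  ] 15.0667
```

>>> move_arm(increments=[{"xyz":[-1.5,0,0],"roll":0,"grip":0},{"xyz":[-1.5,0,0],"roll":0,"grip":0},{"xyz":[0,0,0],"roll":0,"grip":0}])

```text
time_s: 15.32
position: [0.4466, 0.0668, 0.1884]
tcp_rot: [[-0.919, -0.395, -0.001], [-0.395, 0.919, 0.0], [0.0, 0.001, -1.0]]
force: [-2.1, 0.2, 1.0]
opening: 0.001
grasp_force: 1.0
```

```bash
python3 sp.py
```

```text
r 0.0931 lat -0.0002 z 0.1884 Fpush 1.83 [-2.09  0.23  1.04] [0.16 0.3  0.03] 15.3167
```

>>> move_arm(increments=[{"xyz":[-1.5,0,0],"roll":0,"grip":0},{"xyz":[0,0,0],"roll":0,"grip":0},{"xyz":[0,0,0],"roll":0,"grip":0}])

```text
time_s: 15.57
position: [0.4467, 0.0669, 0.1884]
tcp_rot: [[-0.918, -0.396, -0.003], [-0.396, 0.918, -0.001], [0.003, 0.001, -1.0]]
force: [-4.8, -1.8, 3.0]
opening: 0.0
grasp_force: 2.5
```

```bash
python3 sp.py
```

```text
r 0.0929 lat -0.0002 z 0.1884 Fpush 5.17 [-4.84 -1.84  3.05] [-0.14  0.72  0.04] 15.5667
```

>>> move_arm(increments=[{"xyz":[-1.5,0,0],"roll":0,"grip":0},{"xyz":[0,0,0],"roll":0,"grip":0},{"xyz":[0,0,0],"roll":0,"grip":0}])

```text
time_s: 15.82
position: [0.4467, 0.067, 0.1883]
tcp_rot: [[-0.918, -0.396, -0.006], [-0.396, 0.918, -0.002], [0.006, 0.001, -1.0]]
force: [-6.7, -4.0, 5.0]
opening: 0.005
grasp_force: 4.1
```

```bash
python3 sp.py
```

```text
r 0.0929 lat -0.0001 z 0.1883 Fpush 7.75 [-6.72 -4.    4.97] [-0.48  1.08 -0.  ] 15.8167
```

>>> move_arm(increments=[{"xyz":[-2,0,0],"roll":0,"grip":0},{"xyz":[-2,0,0],"roll":0,"grip":0},{"xyz":[0,0,0],"roll":0,"grip":0},{"xyz":[0,0,0],"roll":0,"grip":0}])

```text
time_s: 16.15
position: [0.4468, 0.0671, 0.1881]
tcp_rot: [[-0.917, -0.398, -0.014], [-0.398, 0.917, -0.005], [0.015, 0.001, -1.0]]
force: [-13.8, -9.1, 10.5]
opening: 0.005
grasp_force: 8.4
```

```bash
python3 sp.py
```

```text
r 0.0927 lat 0.0000 z 0.1881 Fpush 16.29 [-13.81  -9.13  10.5 ] [-1.53  2.15  0.01] 16.15
```

>>> move_arm(increments=[{"xyz":[8,0,0],"roll":0,"grip":0},{"xyz":[20,0,0],"roll":0,"grip":0},{"xyz":[10,0,-20],"roll":0,"grip":0},{"xyz":[0,0,-40],"roll":0,"grip":0},{"xyz":[0,0,-40],"roll":0,"grip":0}])

```text
time_s: 16.57
position: [0.4178, 0.0542, 0.289]
tcp_rot: [[-0.919, -0.394, -0.001], [-0.394, 0.919, 0.001], [0.001, 0.001, -1.0]]
force: [2.2, 0.5, -0.5]
opening: 0.008
grasp_force: 0.0
```

>>> move_arm(increments=[{"xyz":[-30,0,-25],"roll":0,"grip":50},{"xyz":[-30,0,0],"roll":0,"grip":80},{"xyz":[-40,0,0],"roll":0,"grip":100},{"xyz":[-30,0,0],"roll":0,"grip":100},{"xyz":[0,0,0],"roll":0,"grip":100}])

```text
time_s: 16.98
position: [0.5446, 0.1074, 0.3141]
tcp_rot: [[-0.918, -0.396, 0.01], [-0.396, 0.918, 0.002], [-0.01, -0.002, -1.0]]
force: [0.6, -0.6, 0.2]
opening: 0.297
grasp_force: 0.0
```

```bash
python3 - <<'E'
from h import *
for i in range(4): bot.capture('wrist')
M=T('wrist');im,d=bot.capture('wrist');np.savez('w7.npz',im=im,d=d,M=M);cv2.imwrite('pics/w7.png',cv2.resize(im[60:300,160:400,::-1],None,fx=2.5,fy=2.5,interpolation=cv2.INTER_CUBIC))
E
python3 sp.py
```

```text
r -0.0050 lat -0.0004 z 0.3134 Fpush 0.34 [-0.59  0.5   0.22] [ 0.2  -0.13 -0.03] 17.2333
```

View pics/w7.png

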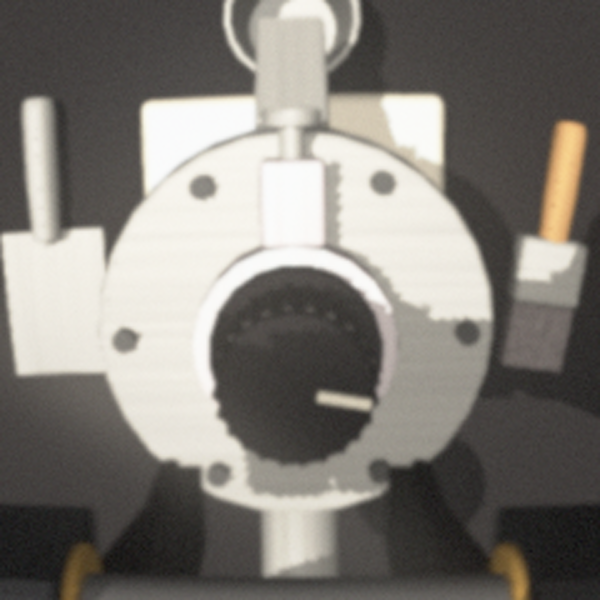

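```bash
python3 - <<'E'
from h import *
ax=np.array([.532,.1038]);e=np.array([.9184,.3955])
for w,pts in [('w5',dict(face=(183,115),back=(190,141),block=(217,184))),('w7',dict(face=(295,108),back=(293,127),block=(293,159)))]:
    M=np.load(w+'.npz')['M'];f=lambda a,b,z:ray(160+a/2.5,60+b/2.5,z,M)[:2]
    print(w,{k:round(-(f(*p,.203 if k!='block' else .2)-ax)@e,4) for k,p in pts.items()})
M=np.load('w7.npz')['M'];A,B=f(317,399,.251),f(371,405,.251);print('line',np.degrees(np.arctan2(*(B-A)[::-1])),np.degrees(np.arctan2(B[1]-.1038,B[0]-.532)))
E
```

```text
w5 {'face': np.float64(0.0919), 'back': np.float64(0.0829), 'block': np.float64(0.0658)}
w7 {'face': np.float64(0.0814), 'back': np.float64(0.075), 'block': np.float64(0.0641)}
line 106.53272780948429 101.45516018309662
```

The button face moved from 92 mm to about 82 mm from the axis, so it's fully in. The dial line is still at the fifth-click angle and the hand is clear, so I'm handing in.

```bash
python3 -c "
from rig import bot
print(bot.hand_in())"
```

```text
the job is handed in; nothing more can be done
None
```

I turned the dial gently to touch (at most about 0.2 N m), backed it off to the fifth click, pushed the lock button fully in and handed the job in with the arm clear; the hand-in returned no verdict.

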